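# Draw the well plate home into the microscope stage and switch on the lamp

### The job

The lidded well plate has been set down too far back on the microscope's stage. Touch down gently on its lid with closed fingertips and draw it toward you, without lifting it and never loading it with more than 30 N, until it pushes the orange sprung jaw back and drops in behind it, flat and fully home in the stage pocket; let go of it, then press the green lamp button on the controller box right in and release it. Leave everything else on the bench where it is.

Things in the scene. Friction and masses are not known exactly. Their poses are not given: they have to be found in the camera images.
- microscope: Fixed white inverted microscope, black stage 230 x 250 mm (x, y), nothing hangs over it. Origin on the bench under it; x points from the user to its rear housing, y left, z up. Stage top at z = 170 mm, x from -115 to +100 mm, where the rear housing's face stands 28 mm higher. Two side guides stand 6 mm above the stage, 131 mm apart at x = -60 to -35, flaring outward 0.15 mm per mm up to x = +90.
- home (a point): Where the plate's origin lies when fully home (axes as the microscope's; at its x = -20, y = 0, z = 164 mm). The pocket is a recess 6 mm deep in the stage, windowed, 131 mm wide (1.6 mm play each side). Its rear edge, 43 mm behind this point, is 1.5 mm upright, then a 4.5 mm 45 degree chamfer up to the stage; its front is the orange jaw. Home: flat on the ledge, rear face against the upright.
- plate: Loose empty white 24-well plate, clear lid fixed on, 60 to 130 g, 85.5 x 127.8 mm (x, y), flat lid top 22 mm up. Origin: centre of its underside. Starts flat on the stage, 63 to 73 mm too far back, 4 to 14 mm from the rear housing, turned under 3 degrees. Friction: 0.2 on the stage, 0.8 on fingertips. Drawn, or pressed ahead of the pocket's rear edge, its front dips 6 mm; at the end its rear.
- jaw (a joint): Orange sprung bar, 90 mm wide (y), 10 mm thick, top 6 mm above the stage, across the pocket's front. Value: push toward the user (m), 0 at rest (face 39.5 mm in front of home), 9 mm at its stop. Pushes back 4.8 N plus 0.8 N per mm. The plate must push it just over 3 mm to drop in; home it stays at 3 mm. Against it fingertips creep over the lid in a halting pull; a stroke of 20 to 30 mm/s holds.
- controller: White lamp controller box on the bench, fixed, 120 x 100 x 43 mm, stands left or right of the microscope. Origin: centre of its underside on the bench.
- lamp (a joint): Travel of the green lamp push button on the controller (m): 0 out, 6 mm right in (about 5 N); springs back.
- lamp_top (a point): Centre of the top of the green button, 28 mm across; it is pressed straight down. 65 mm above the bench when out.
- tip_box: Bystander: blue pipette-tip box with clear lid, 83 x 120 x 58 mm, on the side of the microscope opposite the controller. Origin: centre of its underside.
- flask_a: Bystander: small clear culture flask with orange cap, lying, 102 x 52 x 26 mm. Origin: underside of its body.
- flask_b: Bystander: another flask of the same kind.
- tube_rack: Bystander: white rack with capped tubes, 70 x 160 x 94 mm. Origin: centre of its underside.
- plate_stack: Bystander: two stacked spare white well plates, 86 x 128 x 44 mm. Origin: centre of their underside.
- spray: Bystander: white bottle with blue cap, 64 mm across, 170 mm high. Origin: centre of its underside.
- slide_box: Bystander: green slide box, 100 x 85 x 35 mm. Origin: centre of its underside.
There are look-alikes about, which are no part of the job. What is shaped like the controller but turquoise is not meant.

How it is judged (in metres and radians):
On the way, in this order (a step that is already met when the one before it is completed fails the run):
1. the plate is being drawn toward the user under the fingertips (x of plate in the frame of microscope below 0.025 m and contact force between the fingers and plate above 1 N), for 0.1 s.
2. the plate is fully home and flat in the pocket, and let go (x of plate in the frame of microscope between -0.0225 and -0.018 m and z of plate in the frame of microscope below 0.1655 m and angle between plate's own z axis and vertical below 0.015 rad and contact force between the fingers and plate below 0.3 N), for 0.3 s.
3. the lamp button is pressed right in (value of joint lamp above 0.0048 m), for 0.1 s.
At the end, for the whole second after the job is handed in: The plate lies flat (within 0.015 rad) on the pocket's ledge (within 1.5 mm), its rear face at the pocket's rear edge (plate origin at microscope x = -22.5 to -18 mm), square to the microscope within 0.04 rad, at rest and let go; the lamp button has been pressed and is out again (x of plate in the frame of microscope between -0.0225 and -0.018 m and z of plate in the frame of microscope below 0.1655 m and angle between plate's own z axis and vertical below 0.015 rad and angle between the x axis of plate and the x axis of microscope, either way round below 0.04 rad and linear speed of plate below 0.01 m/s and value of joint lamp below 0.001 m); the robot touches nothing.
It fails at once if the plate is loaded by the fingers with more than 31 N, jolts included (contact force between any of the fingers, the arm and plate above 31 N).
It fails at once if the plate is lifted more than 12 mm off the stage or tipped up steeply (over 0.35 rad) (z of plate in the frame of microscope above 0.182 m or angle between plate's own z axis and vertical above 0.35 rad).
It fails at once if another thing on the bench is pushed more than 20 mm (distance of any of tip_box, flask_a, flask_b, tube_rack, plate_stack, spray, slide_box from where it was at the start of the episode above 0.02 m).
It also fails if it takes over 61 s, if anything falls off the work surface, if the arm or the gripper's body presses on something with over 40 N, if the wrist force passes 120 N, or if a joint passes its speed limit or range.

### The arm

A 6-joint arm with a two-finger parallel gripper is mounted at the origin on the work surface. World frame = base frame: x ahead of the robot, y to its left, z up, the work surface at z = 0. Lengths are in m, angles in degrees, forces in N, time in s.
With the tool pointing down it reaches from about 0.325 to 0.85 m from the base axis. Payload 15.5 kg.
Tool frame: the origin (TCP) lies at the very end of the fingers, on their centre line; the grasp point (between the pads) lies arm.grip_depth behind it (arm.grip_depth is the distance from the TCP to the grasp point, in m); z points along the fingers, y is the direction in which the jaws open and shut (so a half turn about z gives the same grasp; the last joint's range is limited). The gripper opens to 91 mm and grips with 3 to 60 N. Pads are 32 mm wide; open, the fingers measure 118 mm over their backs; the gripper's body (76 mm by 178 mm) begins 60 mm behind the grasp point.
Start: joints at [65.231, 28.281, 77.091, -0, 74.628, -5.472], TCP at [0.207, 0.59, 0.214] pointing down, gripper open.
Joint ranges: [-166.48, 166.48], [-47.26, 123.95], [12.59, 153.08], [-70.14, 250.14], [6.76, 159.57], [-176.63, 176.63]. Speed limits (degrees/s): [108.29, 108.29, 147.25, 172.46, 172.46, 172.46].

### API

Orientations are given as a 3x3 rotation matrix whose columns are the frame's x, y, z axes.
In Python, from rig import arm gives the robot as it stands. Calls block until the motion is done:
- arm.move_to(position, orientation): joint-space move of the TCP to a pose.
- arm.move_l(position, orientation=None, feed=0.15): straight line of the TCP; orientation=None keeps the orientation; feed is the mean speed in m/s.
- arm.move_joints(angles): joint-space move.
- arm.grip(opening): finger opening in m; the grip force is fixed at half the most; returns when the fingers have stopped.
- arm.sleep(seconds).
- arm.solve_ik(position, orientation): joint angles nearest the present ones, or None.
- arm.snapshot(name): name is "scene" or "top" or "wrist"; returns the picture (384x512x3 uint8, red, green, blue); there is no depth.
- arm.get_calibration(name): a dict with "intrinsics" (3x3 intrinsics, pixels), "k1" (the pictures are not rectified: a ray, as slopes to the right and down, at radius r is drawn at 1 + k1 r^2 times it, then the intrinsics apply), "cam_to_world" (4x4, takes a point from camera to world coordinates). Camera axes: x right, y down, z forward; pixel columns grow to the right and rows downward; lengths in m; the calibration is good to about 2 mm. A picture is of the moment at which its call begins: read the wrist's pose just before it. get_calibration takes no time and is no camera call; for the wrist camera it gives the pose at the moment of the call.
A pose or a line that the arm cannot do raises arm.Unreachable and nothing moves.
- arm.sign_off(): hands the job in, once; it reports no verdict.
Readings, each from a call of its own:
- arm.current_t(): time.
- arm.current_joint_positions(): joint angles.
- arm.current_dq(): joint speeds.
- arm.current_tau(): joint torques, N m.
- arm.current_ee_pos(): TCP position.
- arm.current_tool_rot(): TCP orientation.
- arm.current_force(): force on the tool from outside, world axes, zero at the start.
- arm.current_torque(): the same for the moment, N m.
- arm.current_width(): finger opening in m.
Only numpy, scipy, OpenCV 4.12 (cv2) and the standard library are available. Lean on these libraries where they do the work, as an engineer would, in place of code of your own. Each camera call takes 0.05 s, during which the arm holds its last target. There are 200 camera calls.

## Working session

There is one attempt and no reset: what is moved stays moved. The work goes in short steps, each a Python script; the robot and the scene stay as the last script left them, time stands still between calls to the robot, and variables do not carry over. Pictures are saved under pics/ and viewed, about 8 in all and at most 12, crops included, and the job is handed in when it is done.

```bash
ls; mkdir -p pics
python3 - <<'E'
from rig import arm
import cv2,numpy as np
for n in("scene","top"):
    im=arm.snapshot(n);cv2.imwrite(f"pics/{n}0.png",im[:,:,::-1]);c=arm.get_calibration(n);print(n,c)
print(arm.current_t(),arm.grip_depth,arm.current_tool_rot(),arm.current_force())
E
```

```text
pics
scene {'intrinsics': array([[477.78983595,   0.        , 258.21257558],
       [  0.        , 477.78983595, 193.37222485],
       [  0.        ,   0.        ,   1.        ]]), 'k1': 0.023857468781940866, 'cam_to_world': array([[ 0.67649004,  0.50310346, -0.53781794,  1.52381178],
       [ 0.73628524, -0.4465066 ,  0.50844458, -0.90483357],
       [ 0.01566097, -0.7399451 , -0.67248493,  1.3112045 ],
       [ 0.        ,  0.        ,  0.        ,  1.        ]])}
top {'intrinsics': array([[464.93948862,   0.        , 255.94982849],
       [  0.        , 464.93948862, 187.26430516],
       [  0.        ,   0.        ,   1.        ]]), 'k1': -0.06531868737556988, 'cam_to_world': array([[ 0.01890792, -0.97339347,  0.22835858,  0.22275066],
       [-0.999818  , -0.01898883,  0.00184302, -0.02818422],
       [ 0.00254228, -0.22835187, -0.97357535,  1.63563723],
       [ 0.        ,  0.        ,  0.        ,  1.        ]])}
0.1 0.0188 [[-9.43813005e-01  3.30479635e-01 -4.72198889e-04]
 [ 3.30479946e-01  9.43812536e-01 -9.49631951e-04]
 [ 1.31833210e-04 -1.05232725e-03 -9.99999438e-01]] [-0.3215487   0.29971257 -0.7166339 ]
```

View pics/scene0.png

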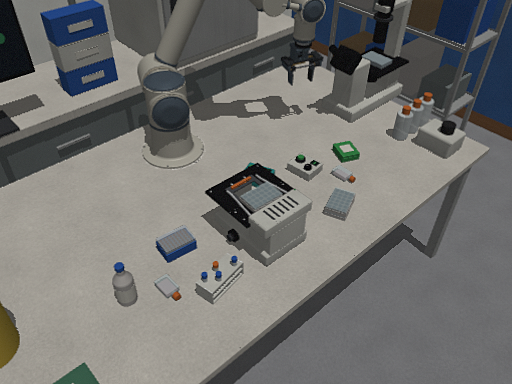

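View pics/top0.png

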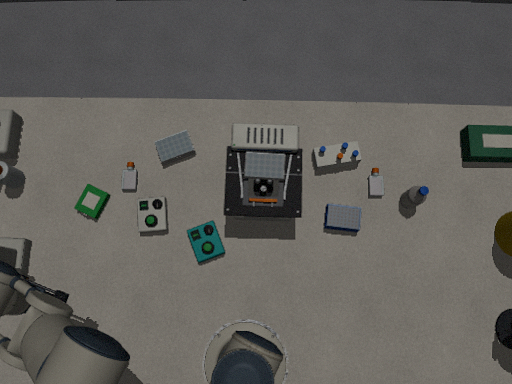

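The top view shows the microscope at about (263,175), with the plate at (265,165) and the orange jaw at (263,200). There are two box-shaped candidates. The white one at (152,213), with a green button at (151,219), fits the description. The turquoise one at (206,242) is the look-alike. I'll enlarge both to confirm.

```bash
cat > h.py <<'E'
import numpy as np,cv2
from scipy.optimize import brentq
def ray(cal,uv):
    K=cal["intrinsics"];k=cal["k1"]
    p=np.array([(uv[0]-K[0,2])/K[0,0],(uv[1]-K[1,2])/K[1,1]]);rd=np.linalg.norm(p)
    r=rd
    for _ in range(30): r=rd/(1+k*r*r)
    p=p*(r/rd if rd>0 else 1)
    T=cal["cam_to_world"];return T[:3,3],T[:3,:3]@np.array([p[0],p[1],1])
def onz(cal,uv,z):
    o,d=ray(cal,uv);return (o+d*(z-o[2])/d[2])[:2]
def proj(cal,P):
    K=cal["intrinsics"];T=cal["cam_to_world"];q=T[:3,:3].T@(np.array(P)-T[:3,3]);p=q[:2]/q[2];p=p*(1+cal["k1"]*(p@p))
    return np.array([K[0,0]*p[0]+K[0,2],K[1,1]*p[1]+K[1,2]])
E
python3 - <<'E'
import cv2,numpy as np
from h import *
from rig import arm
c=arm.get_calibration("top")
im=cv2.imread("pics/top0.png")
a=cv2.resize(im[115:265,125:315],None,fx=4,fy=4,interpolation=cv2.INTER_CUBIC)
cv2.imwrite("pics/crop0.png",a)
hsv=cv2.cvtColor(im,cv2.COLOR_BGR2HSV)
def blobs(m,name,z,x0=125,x1=315):
    m=m.astype(np.uint8); m[:,:x0]=0;m[:,x1:]=0;m[:115]=0;m[265:]=0
    n,l,s,ce=cv2.connectedComponentsWithStats(m)
    for i in range(1,n):
        if s[i,4]>15:
            r=cv2.minAreaRect(np.argwhere(l==i)[:,::-1].astype(np.float32))
            print(name,s[i],ce[i].round(1),onz(c,ce[i],z).round(4),r)
H,S,V=[hsv[:,:,i].astype(int) for i in range(3)]
blobs((H>50)&(H<80)&(S>120)&(V>50),"green",.065)
blobs((H>4)&(H<22)&(S>140)&(V>90),"orange",.176)
blobs((V<50),"black",.17)
E
```

```text
green [147 216   7   8  48] [150.  219.5] [0.4707 0.3354] ((150.0, 219.5), (7.0, 6.0), 90.0)
green [203 243   9   8  53] [207.1 246.7] [0.3821 0.1358] ((207.25003051757812, 246.75006103515625), (7.071067810058594, 7.77817440032959), 45.0)
orange [127 162   6   4  22] [129.5 163.5] [0.637  0.3905] ((129.5, 163.5), (3.0, 5.0), 90.0)
orange [249 198  28   4  82] [262.6 199.6] [ 0.5248 -0.0475] ((262.4889831542969, 199.70994567871094), (27.120357513427734, 2.838176965713501), 3.012787342071533)
black [ 224  146   78   75 2708] [262.8 188.7] [ 0.5621 -0.0478] ((263.1893310546875, 183.85308837890625), (76.26997375488281, 72.83641815185547), 2.4195094108581543)
black [162 151  33  15 130] [178.3 157.6] [0.6617 0.2322] ((178.05184936523438, 157.66070556640625), (4.727842330932617, 34.44571304321289), 72.12130737304688)
black [312 151   3  14  27] [313.2 157.7] [ 0.67   -0.2119] ((313.0, 157.5), (13.0, 2.0), 90.0)
black [242 174  32  23 354] [260.9 185.8] [ 0.5718 -0.0413] ((256.98193359375, 185.75613403320312), (32.89545440673828, 19.47083282470703), 7.85331392288208)
black [275 179  10   9 
[... 469 characters left out ...]
.0)
black [255 202  22   2  31] [266.4 202.3] [ 0.5176 -0.06  ] ((265.5, 202.5), (1.0, 21.0), 90.0)
black [145 215  12  12  72] [151.2 221.3] [0.4484 0.3068] ((150.5, 220.5), (11.0, 11.0), 90.0)
black [204 225   9  10  75] [208.1 229.5] [0.4259 0.1239] ((208.0, 229.5), (9.0, 8.0), 90.0)
black [191 230  10  11  61] [195.1 234.7] [0.4085 0.1642] ((195.1000213623047, 234.80003356933594), (9.17060375213623, 7.905693054199219), 71.56504821777344)
black [202 241  12  13  69] [207.7 248.2] [0.3668 0.1226] ((207.5, 247.0), (12.0, 11.0), 90.0)
black [198 252  27  12  51] [210.8 257.9] [0.3367 0.1117] ((211.1034393310547, 257.7586364746094), (1.8569533824920654, 28.225692749023438), 68.19859313964844)
```

View pics/crop0.png

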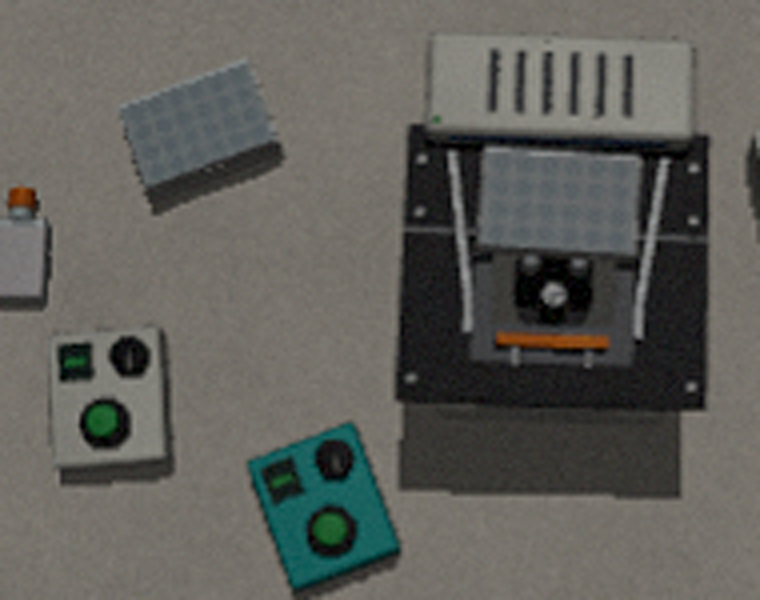

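The crop confirms it: the white box has the green button at top-image pixel (150,219), and the turquoise box is not used. Next I'll compute the microscope pose from the stage corners and look from above.

Run:
```python
import cv2,numpy as np
from h import *
from rig import arm
c=arm.get_calibration("top")
f=lambda x,y:onz(c,(x/4-.375+125,y/4-.375+115),.17)
FL,FR,RR,RL=f(397,402),f(705,408),f(709,136),f(408,126)
print(FL,FR,RR,RL,np.linalg.norm(FL-FR),np.linalg.norm(FR-RR))
y=FL-FR;yaw=np.arctan2(-y[0],y[1]);x=RR-FR;print(np.degrees(yaw),np.degrees(np.arctan2(x[1],x[0])))
ex=np.array([np.cos(yaw),np.sin(yaw)]);M=(FL+FR)/2+ex*.115;print("mic",M)
w=arm.get_calibration("wrist");R=arm.current_tool_rot();p=arm.current_ee_pos()
print("cam in tool",R.T@(w["cam_to_world"][:3,3]-p),"\n",R.T@w["cam_to_world"][:3,:3],w["intrinsics"][0,0])
# go above stage
R=np.array([[-ex[0],-ex[1],0],[-ex[1],ex[0],0],[0,0,-1.]]).T
arm.grip(0)
p=np.array(p);p[2]=.33;arm.move_l(p,feed=.3)
P=np.array([*(M+ex*0.02),.36])
arm.move_to(P,R)
w=arm.get_calibration("wrist");im=arm.snapshot("wrist");np.savez("w1.npz",**w)
cv2.imwrite("pics/w1.png",im[:,:,::-1])
print(arm.current_ee_pos(),arm.current_t(),arm.current_force(),arm.current_width(),arm.current_joint_positions())
```

```text
[0.47313731 0.07529475] [ 0.47301385 -0.17070236] [ 0.70070403 -0.17476502] [0.70441374 0.07423837] 0.2459971348372062 0.22772642140267307
-0.028756259128318334 -1.0222177430880495
mic [ 0.58807557 -0.04776152]
cam in tool [ 0.07818755 -0.00174974 -0.17058526] 
 [[-7.30242459e-04 -9.60603380e-01 -2.77921955e-01]
 [ 9.99999611e-01 -5.63710977e-04 -6.79109732e-04]
 [ 4.95687447e-04 -2.77922343e-01  9.60603417e-01]] 280.75716130977946
[ 0.6081091  -0.04706274  0.35997362] 4.7167 [-0.10402122 -0.03098765  0.64374647] 0.0001894004657518893 [-1.00370209e+01  2.13752367e+01  6.59322884e+01  6.75165389e-03
  9.26969926e+01 -1.00057056e+02]
```

View pics/w1.png

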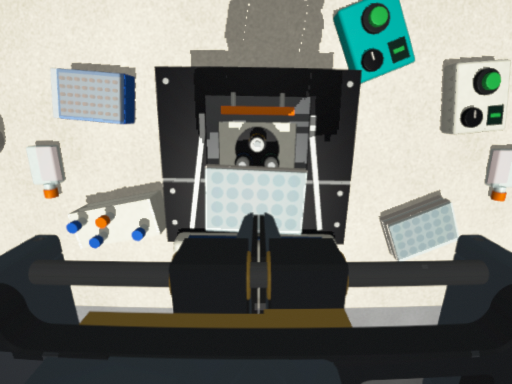

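The wrist view shows user's side up and +y to the right. The stage front edge runs (157,67)–(361,70), the jaw is at (258,111), and the plate front edge runs (206,166)–(306,169). The green lamp button is at (488,81).

Run:
```python
import cv2,numpy as np
from h import *
w=dict(np.load("w1.npz"));im=cv2.imread("pics/w1.png")
for n,uv,z in[("sFL",(361,70),.17),("sFR",(157,67),.17),("pFL",(306,169),.192),("pFR",(206,166),.192),("lamp",(488,81),.065),("sRR",(161,242),.17),("sRL",(345,244),.17)]:
    print(n,onz(w,uv,z).round(4))
H,S,V=[x.astype(int) for x in cv2.split(cv2.cvtColor(im,cv2.COLOR_BGR2HSV))]
m=((H<18)&(S>140)&(V>80)).astype(np.uint8);m[:90]=0;m[125:]=0;m[:,:210]=0;m[:,310:]=0
p=np.argwhere(m)[:,::-1];print(p.min(0),p.max(0),onz(w,(p[:,0].min(),p.mean(0)[1]),.176),onz(w,(p[:,0].max(),p.mean(0)[1]),.176))
m=((H>50)&(H<75)&(S>120)&(V>60)).astype(np.uint8);m[:,:470]=0;m[95:]=0
print("lamp",np.argwhere(m).mean(0)[::-1],onz(w,np.argwhere(m).mean(0)[::-1],.065))
cv2.imwrite("pics/w1c.png",cv2.resize(im[55:255,140:370],None,fx=3.4,fy=3,interpolation=cv2.INTER_CUBIC))
```

```text
sFL [0.4771 0.0749]
sFR [ 0.4736 -0.1707]
pFL [0.5943 0.0095]
pFR [ 0.5906 -0.1128]
lamp [0.4721 0.3233]
sRR [ 0.7032 -0.1869]
sRL [0.7063 0.0741]
[221 106] [294 115] [ 0.52474554 -0.09426606] [ 0.52479413 -0.00548158]
lamp [490.90073529  80.79411765] [0.47161098 0.32837152]
```

View pics/w1c.png

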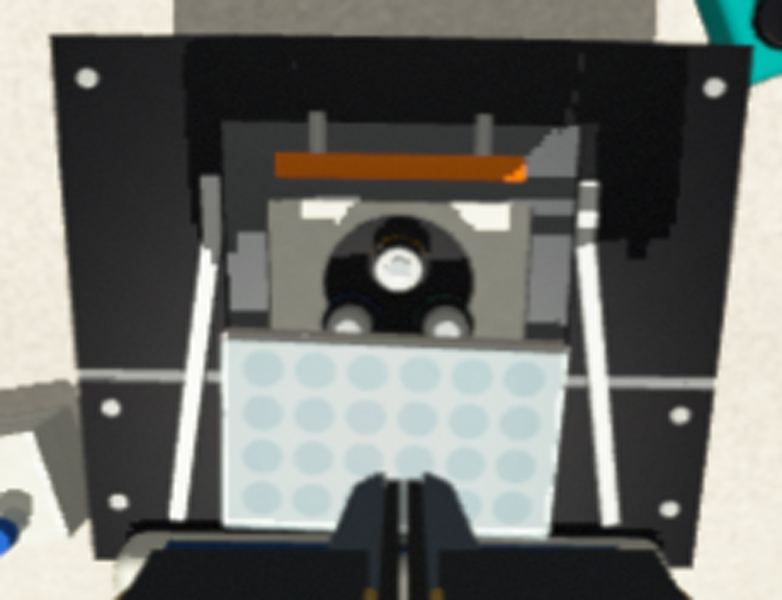

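The jaw midpoint is (0.525,-0.050), which puts the microscope origin at about (0.589,-0.050) with yaw near -0.9°. The plate centre is about (0.635,-0.0525), i.e. about 46 mm in microscope x. Next is a gentle touch-down, measuring the contact stiffness as I go.

```bash
cat >> h.py <<'E'
from rig import arm
YAW=np.radians(-.9);EX=np.array([np.cos(YAW),np.sin(YAW)]);EY=np.array([-EX[1],EX[0]]);M=np.array([.589,-.050])
def rot(a): c,s=np.cos(a),np.sin(a);return np.array([[-c,-s,0],[-s,c,0],[0,0,-1.]])
def W(mx,my,z): return np.array([*(M+mx*EX+my*EY),z])
def mic(p): d=np.array(p)[:2]-M;return np.array([d@EX,d@EY])
def F(n=3):
    return np.mean([arm.current_force() for _ in range(n)],0)
E
sed -i 's/^def rot.*/def rot(a): c,s=np.cos(a),np.sin(a);return np.array([[-c,-s,0],[-s,c,0],[0,0,-1.]])/' h.py
python3 - <<'E'
from h import *
R=rot(np.radians(-2.2)); 
R=np.array([[-np.cos(a:=np.radians(-2.2)),-np.sin(a),0],[-np.sin(a),np.cos(a),0],[0,0,-1]])
print(np.linalg.det(R))
mx,my=.047,-.0015
arm.move_l(W(mx,my,.23),R,feed=.15)
arm.move_l(W(mx,my,.198),feed=.05);arm.sleep(.3)
f0=F();np.save("f0.npy",f0);print("f0",f0,arm.current_t())
z=.198
while z>.186:
    z-=.0005;arm.move_l(W(mx,my,z),feed=.01);f=F()-f0
    if f[2]>.4: print(round(z,4),f.round(2),arm.current_ee_pos(),round(arm.current_t(),2))
    if f[2]>5: break
print(arm.current_t())
E
```

```text
0.9999999999999999
f0 [-0.06723377 -0.1544495  -0.1635016 ] 6.8417
0.1975 [0.66 0.79 0.45] [ 0.63597292 -0.05223053  0.19751283] 7.09
0.1955 [ 0.46 -0.98  0.46] [ 0.63592745 -0.05224134  0.19547146] 8.09
0.192 [-1.72  0.17  5.36] [ 0.63604352 -0.0522552   0.19231847] 9.84
9.8417
```

Run:
```python
from h import *
f0=np.load("f0.npy");R=rot(np.radians(-2.2));R1=rot(np.radians(-1.2))
def rep(s): f=F()-f0;p=arm.current_ee_pos();print(s,f.round(2),np.r_[mic(p),p[2]].round(5),round(arm.current_t(),2));return f
rep("rest");arm.move_l(W(.047,-.0015,.1919),feed=.01);rep("press")
arm.move_l(W(.035,-.001,.1919),rot(np.radians(-1.6)),feed=.025);rep("a")
arm.move_l(W(.024,-.0007,.1919),R1,feed=.025);rep("b")
w=arm.get_calibration("wrist");im=arm.snapshot("wrist");np.savez("w2.npz",**w)
cv2.imwrite("pics/w2.png",cv2.resize(im[55:275,140:370,::-1],None,fx=3.2,fy=2.7,interpolation=cv2.INTER_CUBIC))
```

```text
rest [-1.72  0.17  5.36] [ 0.04707 -0.00152  0.19232] 9.84
press [-2.88  0.28  7.64] [ 0.04706 -0.00149  0.19231] 10.09
a [-1.28  0.23  8.18] [ 0.035   -0.00104  0.19229] 10.72
b [1.71 0.43 7.78] [ 0.02434 -0.00076  0.19227] 11.32
```

View pics/w2.png

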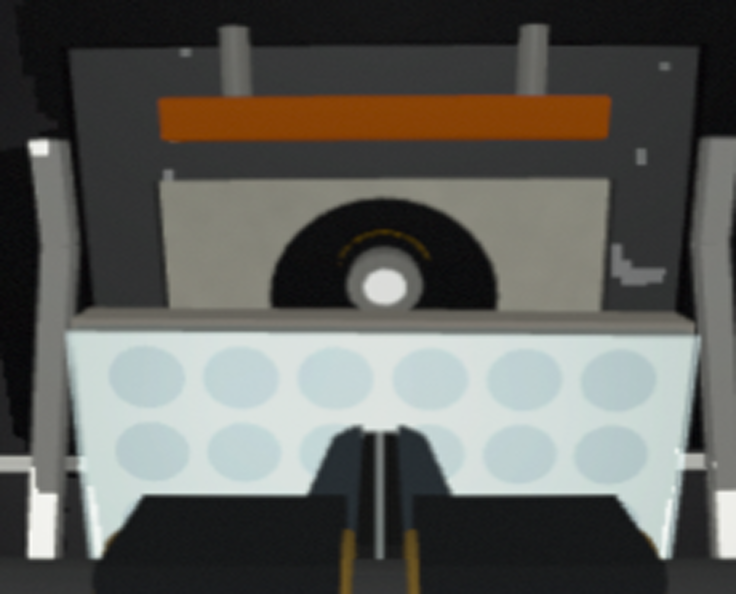

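The plate followed the fingertips and is nearly square to the jaw. The lid front edge is at crop (68,331)–(698,337) and the jaw rear edge at y≈140. I'll measure the gap and continue.

Run:
```python
from h import *
w=dict(np.load("w2.npz"))
g=lambda x,y,z:mic(onz(w,(140+(x+.5)/3.2-.5,55+(y+.5)/2.7-.5),z)).round(4)
print("lidfront",g(68,331,.192),g(698,337,.192),"jaw",g(160,141,.176),g(610,138,.176),"bar front",g(160,98,.176),g(610,96,.176))
print("guides inner",g(68,150,.176),g(700,150,.176), "lid below rim", g(75,312,.171),g(693,315,.171))
```

```text
lidfront [-0.0168 -0.0634] [-0.0147  0.0601] jaw [-0.0593 -0.0461] [-0.0594  0.0439] bar front [-0.069  -0.0455] [-0.0689  0.0434]
guides inner [-0.0575 -0.0649] [-0.0568  0.0624] lid below rim [-0.0172 -0.0689] [-0.0156  0.0661]
```

```bash
cat >> h.py <<'E'
YC=-.0012
def rep(s,f0):
    f=F()-f0;p=arm.current_ee_pos();print(s,f.round(2),(1e3*np.r_[mic(p),p[2]]).round(2),round(arm.current_t(),2));return f
E
python3 - <<'E'
from h import *
f0=np.load("f0.npy");deg=np.radians
arm.move_l(W(.024,-.0007,.197),feed=.03)
arm.move_l(W(.036,YC,.1965),rot(deg(-1.4)),feed=.06);arm.sleep(.2)
f0=F(5);np.save("f0.npy",f0)
arm.move_l(W(.036,YC,.193),feed=.02)
z=.193
while (f:=F()-f0)[2]<6 and z>.188:
    z-=.0003;arm.move_l(W(.036,YC,z),feed=.01)
rep("press",f0)
d=.009;c=.027
pred=lambda c:0 if c+d>.0275 else (.0275-c-d)*.006/(.07025-c)
while c>-.0115:
    cn=c-.0035
    z-=pred(cn)-pred(c)
    z+=np.clip((f[2]-9)/18e3,-.0003,.0003)
    c=cn
    arm.move_l(W(c+d,YC,z),rot(deg(-1.4+min(1,(.027-c)/.03)*.9)),feed=.025)
    f=rep(f"c={c*1e3:.1f} z={z*1e3:.2f}",f0)
    if f[2]>19 or f[2]<2: print("stop");break
w=arm.get_calibration("wrist");im=arm.snapshot("wrist");np.savez("w3.npz",**w)
cv2.imwrite("pics/w3.png",cv2.resize(im[55:275,140:370,::-1],None,fx=3.2,fy=2.7,interpolation=cv2.INTER_CUBIC))
E
```

```text
press [-3.17 -0.92  7.66] [ 36.1   -1.22 192.28] 13.56
c=23.5 z=191.73 [0.2  0.26 7.21] [ 32.91  -1.26 192.29] 13.85
c=20.0 z=191.63 [0.22 1.14 7.72] [ 29.57  -1.31 192.27] 14.14
c=16.5 z=191.33 [1.2  0.03 9.36] [ 26.56  -1.36 192.28] 14.43
c=13.0 z=191.00 [ 3.08 -0.49 10.75] [ 23.54  -1.4  192.27] 14.72
c=9.5 z=190.78 [ 4.5   0.79 13.46] [ 20.5   -1.46 192.5 ] 15.02
c=6.0 z=190.75 [ 0.96  1.25 14.98] [ 16.56  -1.47 192.28] 15.31
c=2.5 z=190.80 [ 0.73  0.05 13.13] [ 12.57  -1.4  191.95] 15.6
c=-1.0 z=190.81 [ 0.31 -0.66 10.62] [  8.78  -1.36 191.69] 15.89
c=-4.5 z=190.69 [0.17 0.32 9.6 ] [  5.21  -1.35 191.46] 16.18
c=-8.0 z=190.54 [-0.62 -0.38  8.17] [  1.62  -1.32 191.23] 16.48
c=-11.5 z=190.32 [ 0.3  -1.52  9.44] [ -1.86  -1.34 191.03] 16.77
c=-15.0 z=190.19 [ 0.93 -0.42  1.47] [ -6.05  -1.22 190.18] 17.06
stop
```

View pics/w3.png

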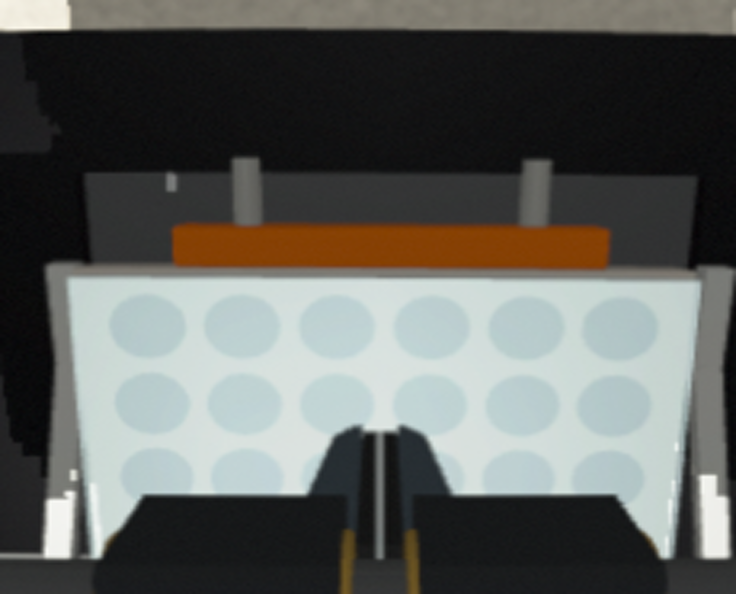

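The plate front (lid edge y≈275) is now at the jaw (bar lower edge y≈268). The load dropped because the plate's rear started onto the chamfer. I'll press to about 17 N, then make one stroke at about 25 mm/s.

Run:
```python
from h import *
f0=np.load("f0.npy");R=rot(np.radians(-.5))
z=.19019;x=-.006
f=rep("start",f0)
while f[2]<15.5 and z>.186:
    z-=.0003 if f[2]<11 else .00015; arm.move_l(W(x,YC,z),R,feed=.01); f=F()-f0
f=rep(f"pressed z={z*1e3:.2f}",f0)
if f[2]<20:
    x-=.0075;z-=.0005
    arm.move_l(W(x,YC,z),R,feed=.027);f=rep("stroke",f0)
w=arm.get_calibration("wrist");im=arm.snapshot("wrist");np.savez("w4.npz",**w)
cv2.imwrite("pics/w4.png",cv2.resize(im[55:275,140:370,::-1],None,fx=3.2,fy=2.7,interpolation=cv2.INTER_CUBIC))
```

```text
start [-0.75 -0.66  3.2 ] [ -6.    -1.23 190.17] 17.11
pressed z=188.99 [-5.7   0.8  15.83] [ -5.89  -1.21 189.72] 18.36
stroke [1.34 0.09 8.02] [-12.8   -1.32 188.99] 18.78
```

View pics/w4.png

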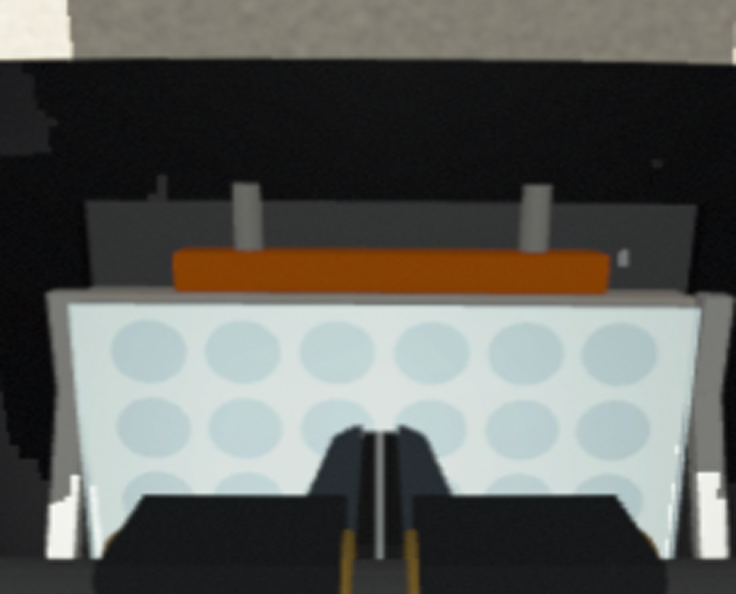

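Run:
```python
from h import *
for n,ys in(("w2",(97,139,331,337)),("w3",(225,268,276,281)),("w4",(250,292,303,308))):
    w=dict(np.load(n+".npz"))
    g=lambda x,y,z:mic(onz(w,(140+(x+.5)/3.2-.5,55+(y+.5)/2.7-.5),z))[0].round(4)
    print(n,"jaw front/rear",g(390,ys[0],.176),g(390,ys[1],.176),"lid front z.188",g(68,ys[2],.188),g(698,ys[3],.188), "at .186",g(390,ys[3]-2,.186),"ledge cut",)
```

```text
w2 jaw front/rear -0.0687 -0.0593 lid front z.188 -0.0159 -0.0137 at .186 -0.0141 ledge cut
w3 jaw front/rear -0.0697 -0.0594 lid front z.188 -0.059 -0.0586 at .186 -0.0582 ledge cut
w4 jaw front/rear -0.0706 -0.0604 lid front z.188 -0.0596 -0.0593 at .186 -0.0588 ledge cut
```

The jaw has moved only about 1 mm. The load faded as the rear slid down the chamfer, so the tips slipped forward over the lid. I'll set down again nearer the plate's rear, where the chamfer turns the press into forward push, and keep following it down.

Run:
```python
from h import *
f0=np.load("f0.npy");R=rot(np.radians(-.7))
arm.move_l(W(-.0128,YC,.195),feed=.04)
x=.002;arm.move_l(W(x,YC,.194),R,feed=.06);arm.sleep(.2)
f0=F(5);np.save("f0.npy",f0)
z=.1925;arm.move_l(W(x,YC,z),feed=.02);f=F()-f0
while f[2]<12 and z>.184:
    z-=.0003; arm.move_l(W(x,YC,z),R,feed=.01); f=F()-f0
    if f[2]>3: rep(f"z={z*1e3:.2f}",f0)
for i in range(6):
    za=arm.current_ee_pos()[2]
    if f[2]>20 or za<.1867: break
    z=max(za-.00135,.1855);x-=.002
    arm.move_l(W(x,YC,z),R,feed=.027);f=rep(f"cmd {x*1e3:.1f} {z*1e3:.2f}",f0)
w=arm.get_calibration("wrist");im=arm.snapshot("wrist");np.savez("w5.npz",**w)
cv2.imwrite("pics/w5.png",cv2.resize(im[55:275,140:370,::-1],None,fx=3.2,fy=2.7,interpolation=cv2.INTER_CUBIC))
```

```text
z=190.40 [-0.71  0.81  3.46] [  2.07  -1.19 190.53] 21.75
z=190.10 [-2.44 -0.1   6.38] [  2.09  -1.23 190.39] 22.0
z=189.80 [-3.24  0.82  9.23] [  2.12  -1.2  190.28] 22.25
z=189.50 [-3.93 -0.02 13.14] [  2.11  -1.22 190.16] 22.5
cmd 0.0 188.81 [0.56 0.79 6.45] [  0.73  -1.27 189.39] 22.75
cmd -2.0 188.04 [3.97 1.32 5.67] [ -1.06  -1.3  188.57] 23.0
cmd -4.0 187.22 [ 3.29 -0.23  5.88] [ -2.96  -1.35 187.81] 23.25
cmd -6.0 186.46 [ 0.89 -0.13  3.63] [ -5.87  -1.23 186.5 ] 23.5
```

Run:
```python
from h import *
f0=np.load("f0.npy")
arm.move_l(W(-.006,YC,.200),feed=.05);rep("up",f0)
arm.move_l(W(.01,YC,.30),feed=.2);rep("up",f0)
w=arm.get_calibration("wrist");im=arm.snapshot("wrist");np.savez("w6.npz",**w)
cv2.imwrite("pics/w6.png",cv2.resize(im[45:245,140:370,::-1],None,fx=3.2,fy=2.9,interpolation=cv2.INTER_CUBIC))
```

```text
up [-0.62  0.06  1.26] [ -5.95  -1.21 200.29] 23.98
up [-1.    0.47 -0.35] [  9.33  -1.14 298.75] 24.63
```

View pics/w6.png

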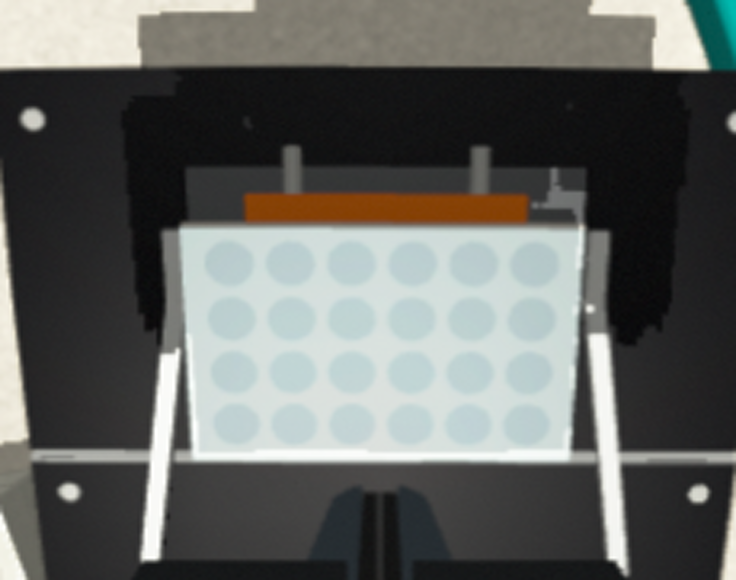

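Run:
```python
from h import *
w=dict(np.load("w6.npz"))
g=lambda x,y,z:mic(onz(w,(140+(x+.5)/3.2-.5,45+(y+.5)/2.9-.5),z)).round(4)
print("jaw front",g(390,194,.176),"lid front",g(182,226,.186),g(583,226,.186),"rear@.186",g(194,458,.186),g(570,461,.186),"rear@.1905",g(380,459,.1905))
p=lambda mx,my,z: ((proj(w,W(mx,my,z))-[140,45]+.5)*[3.2,2.9]-.5).round(1)
print("expected home front/rear",p(-.0627,YC,.186),p(.0227,YC,.186),"tilted rear",p(.0255,YC,.190), "jaw 3mm front edge",p(-.0725,YC,.176),"rest",p(-.0695,YC,.176))
```

```text
jaw front [-0.072   0.0001] lid front [-0.0614 -0.064 ] [-0.0618  0.0594] rear@.186 [ 0.0211 -0.0645] [0.0219 0.0603] rear@.1905 [ 0.0199 -0.0028]
expected home front/rear [386.1 222.1] [384.9 462.6] tilted rear [384.9 473.3] jaw 3mm front edge [386.  192.5] rest [386.  201.4]
```

The picture fits home: jaw about 3 mm in and plate centre at about -20 mm. I'll check flatness with a gentle touch at the rear and front of the lid.

Run:
```python
from h import *
R=rot(np.radians(-.9))
for x in(.002,-.043):
    arm.move_l(W(x,YC,.191),R,feed=.15);arm.sleep(.15);f0=F(5)
    z=.1875;arm.move_l(W(x,YC,z),feed=.03);f=F()-f0
    while f[2]<4 and z>.184: z-=.0003;arm.move_l(W(x,YC,z),feed=.01);f=F()-f0
    rep(f"x={x} z={z}",f0)
    arm.move_l(W(x,YC,.192),feed=.05)
arm.move_l(W(-.043,YC,.26),feed=.2)
print(arm.current_t())
```

```text
x=0.002 z=0.18600000000000003 [-0.26  1.95  5.31] [  2.1   -1.21 186.27] 27.23
x=-0.043 z=0.18600000000000003 [-1.63 -0.37  5.33] [-42.99  -1.17 186.27] 29.61
30.3667
```

Lid height is 186.27 mm at both rear and front, exactly 6.0 mm below the starting height, so the plate is flat and home. On to the lamp, with a close look first.

Run:
```python
from h import *
R=rot(0.)
arm.move_to([.51,.332,.24],R)
w=arm.get_calibration("wrist");im=arm.snapshot("wrist");np.savez("w7.npz",**w)
bgr=im[:,:,::-1].copy();cv2.imwrite("pics/w7.png",bgr)
H,S,V=[x.astype(int) for x in cv2.split(cv2.cvtColor(bgr,cv2.COLOR_BGR2HSV))]
m=((H>50)&(H<75)&(S>120)&(V>60)).astype(np.uint8)
n,l,s,ce=cv2.connectedComponentsWithStats(m)
for i in range(1,n):
    if s[i,4]>30: print(s[i],ce[i],onz(w,ce[i],.065).round(4))
print(arm.current_t())
```

```text
[ 83  61  24  25 478] [94.60041841 73.14853556] [0.3829 0.1374]
[134 105  15  10  93] [140.78494624 109.58064516] [0.4254 0.1887]
[251 136  23  22 390] [261.85641026 146.71025641] [0.4704 0.3335]
[ 373  150   87   84 2719] [415.73151894 190.81243104] [0.5265 0.5335]
[278 182  14   7  72] [284.61111111 185.27777778] [0.5191 0.3624]
31.85
```

View pics/w7.png

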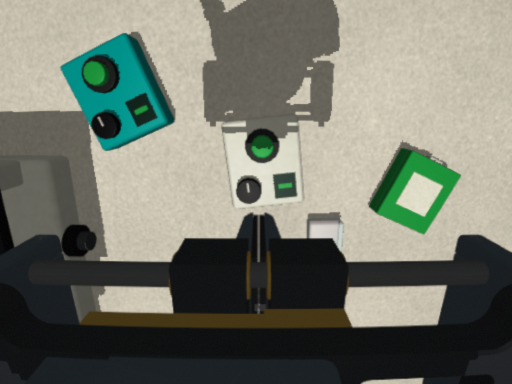

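The white box's green button is at (262,147), giving (0.470,0.3335). I'll press it straight down, guided by force.

Run:
```python
from h import *
B=[.4704,.3335];mv=lambda z,f:arm.move_l([*B,z],feed=f)
mv(.12,.15);mv(.070,.08);arm.sleep(.2);f0=F(5);z=.070
while z>.054:
    z-=.001;mv(z,.02);f=F()-f0
    print(round(z,4),f.round(2),round(arm.current_ee_pos()[2],4))
    if f[2]>12: break
arm.sleep(.3);print((F()-f0).round(2),arm.current_ee_pos())
mv(.075,.05);mv(.20,.2);arm.sleep(.3)
im=arm.snapshot("top");print(F(),arm.current_t());cv2.imwrite("pics/end.png",cv2.resize(im[110:260,80:440,::-1],None,fx=2.2,fy=2.2))
```

```text
0.069 [-0.79 -1.15  0.65] 0.069
0.068 [ 0.06  0.31 -0.42] 0.0679
0.067 [ 0.31 -0.67 -0.73] 0.0669
0.066 [-0.13 -1.78 -1.1 ] 0.0659
0.065 [ 0.48 -0.77  1.61] 0.065
0.064 [ 0.67 -0.53  1.18] 0.064
0.063 [-0.    0.66  1.24] 0.063
0.062 [1.31 0.25 2.05] 0.062
0.061 [0.87 0.79 3.21] 0.061
0.06 [1.02 0.6  4.41] 0.06
0.059 [0.25 0.16 8.39] 0.0592
0.058 [-3.24 -2.48 22.81] 0.059
[-3.68 -2.19 23.39] [0.47054315 0.33356336 0.0589732 ]
[ 0.61217797 -0.13259036 -0.03999417] 38.7333
```

View pics/end.png

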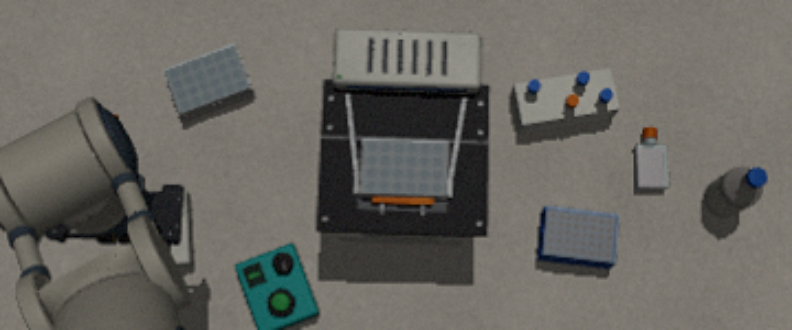

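The button bottomed at 59.0 mm (6 mm of travel) and has been released. The final top view shows the plate square in the pocket behind the jaw and the visible items where they were. The arm is clear, so I'm handing in.

```bash
python3 -c "
from rig import arm
arm.sign_off();print(arm.current_t())"
```

```text
the job is handed in; nothing more can be done
the job is handed in; nothing more can be done
```

The plate is home in the stage pocket, the green lamp button has been pressed and released, and the job is handed in. The clock read about 39 s of the 61 s allowed just before hand-in; sign-off gives no verdict.

**Plate:** I drew it in with closed fingertips. The highest load I read was about 17 N, sampled between moves, so brief peaks could be missed. The first stroke against the jaw slipped over the lid. I set down again nearer the rear and followed the plate down the chamfer until it dropped in.

**Plate checks:**
- Light touches (about 5 N) at the lid's rear and front both read 186.27 mm, 6.0 mm below the starting height.
- The camera put the jaw pushed in by about 2.5–3 mm.
- It put the plate centre at about -20 mm, square to within about half a degree.

**Lamp:** I used the white controller, not the turquoise one. The button bottomed at 59.0 mm, its full 6 mm of travel, at about 23 N. That is more than the roughly 5 N it needed.

**Not confirmed:** I did not see the button spring back, because the arm hid it in the last picture. That arm also hid one flask and the slide box. The other bystanders looked unmoved, and the tool read no load once it was clear.

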